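# Uncap the clamped cartridge, whichever way its thread runs

## Robot

A 6-joint arm with a two-finger parallel gripper is mounted at the origin on a cart in front of the work surface, level with it; the furniture and walls round the work are solid. World frame = base frame: x ahead of the robot, y to its left, z up, the work surface at z = 0. Lengths are in m, angles in degrees, forces in N, time in s.
With the tool pointing down it reaches from about 0.35 to 0.975 m from the base axis. Payload 17.4 kg.
Tool frame: the origin (TCP) lies between the finger pads; the fingertips stand 19 mm ahead of it and the grasp point (between the pads) is the TCP; z points along the fingers, y is the line along which they close (so a half turn about z gives the same grasp; the last joint's range is limited). The gripper opens to 85 mm and grips with 20 to 120 N. Pads are 22 mm wide; open, the fingers measure 114 mm over their backs; the gripper's body (76 mm by 85 mm) begins 54 mm behind the grasp point. The pads swing forward as they close: fully open they stand 13 mm farther back than shut.
Start: joints at [-76.192, 6.646, 82.598, -0, 90.757, -2.166], TCP at [0.186, -0.649, 0.25] pointing down, gripper open.
Joint ranges: [-162.19, 162.19], [-47.58, 125.68], [4.15, 143.07], [-65.23, 245.23], [0.69, 171.88], [-170.13, 170.13]. Speed limits (degrees/s): [108.29, 108.29, 127.2, 180, 180, 180].

## Interface

Orientations are given as a 3x3 rotation matrix whose columns are the frame's x, y, z axes.
In Python, from bench import bot gives the robot as it stands.
- The arm moves only by the tool arm_command, never from a script. Its argument "moves" is a list of rows, each a list of 3 entries, a list of its own where there are three numbers: the shift along the tool's x, y, z in cm, then the turn about the tool's z in rad, then the closure, from 0 (fully open) to 1 (shut). In form: [[[dx, dy, dz], turn, hand], ...]. A call has 1 to 12 rows; each row shifts and turns the commanded pose from where the row before left it, along the tool's axes as they then stand; what a row does not reach is not made up. A row lasts 1/10 s, in which the tool goes at most 50 mm and 8.59 degrees, less where a joint would pass 70% of its speed; a pose out of reach is approached as far as the arm can. A call with a gripper value outside its range is refused whole. The fingers move at their own pace and stop on an object; "grip_force" is the grip in N (left out, the last holds). Time passes only in rows, so rows that do not move let the fingers close. It gives the time, the measured TCP pose, the force, the opening and the grip force at its end, in the units of the state.
- bot.get_state(): the state, without advancing time (a new reading comes with each control period).
- bot.get_image(name): name is "scene" or "side" or "wrist"; returns (picture, depth): 384x512x3 uint8, red, green, blue; 384x512 float32, m along the optical axis (not along the pixel's ray), 0 where there is no reading.
- bot.camera_info(name): a dict with "camera_matrix" (3x3 intrinsics, pixels), "k1" (the pictures are not rectified: a ray, as slopes to the right and down, at radius r is drawn at 1 + k1 r^2 times it, then the intrinsics apply), "origin" and "attitude" of the camera in the world. Camera axes: x right, y up, looking along -z (the intrinsics and any distortion apply to the point x, -y, -z); pixel columns grow to the right and rows downward; lengths in m; the calibration is good to about 2 mm. A picture is of the moment at which its call begins: read the wrist's pose just before it. camera_info takes no time and is no camera call; for the wrist camera it gives the pose at the moment of the call.
- bot.finish_job(): hands the job in; it is judged then, once.
The state is a dict: "t": time; "joint_pos": joint angles; "qd": joint speeds; "effort": joint torques, N m; "eef_pos": TCP position; "tool_rot": TCP orientation; "force": force on the tool from outside, world axes, zero at the start; "torque": the same for the moment, N m; "gripper_width": finger opening in m; "grip_force": force on a finger pad.
Only numpy, scipy, OpenCV 4.12 (cv2) and the standard library are available. Lean on these libraries where they do the work, as an engineer would, in place of code of your own. Each camera call takes 0.05 s, during which the arm holds its last target. There are 200 camera calls.

## Task

Swing the red-handled clamp lever on the socket block fully shut, so that the cartridge beside it, in the left seat, can neither turn nor lift; then take that cartridge's black cap off. Resin and hardener cartridges look alike, but their quarter-turn caps are threaded opposite ways and nothing shows which one stands here: feel which way the cap loosens, trying both ways, and unscrew it. Finish while still holding the cap in the gripper, upright and straight above its cartridge, at least 6 cm higher than it sat, so that the nozzle can go on; keep the lever shut, and leave the other capped cartridge, the mug, the oil bottle and the tape measure alone.

Things in the scene. Friction and masses are not known exactly. Their poses are not given: they have to be found in the camera images.
- socket_block: Fixed aluminium socket block, 115 (x) x 250 (y) x 20 mm; origin at the centre of its underside, on the desk; z up, -x its front edge. It has two round seats, at (0, +65) and (0, -65) mm in its x, y; a white cartridge with a black cap stands loose in each. The cartridges look alike; one has a right-hand, the other a left-hand thread, and they change places from run to run.
- clamp_seat (a point): Centre of the +65 mm seat, at the block's top face, 20 mm above the desk; axes as the block's. The loose cartridge here has a foot 60 mm across (8 mm high), a body 50 mm across up to 70 mm above the desk, a neck 24 mm across up to 99 mm. Two ears of its foot point to the block's -x; the shut lever's tooth sits between them. Unclamped, it turns and lifts with its cap.
- clamp_hinge (a point): The lever's upright pivot pin, at (-37, +115) mm in the block's x, y, 33 mm above the desk. The pin head ends 41 mm above the desk.
- clamp_lever (a joint): Flat dark steel lever at the left seat, swings level about its pin. 0 rad: fully shut, against its stop, pointing along the block's -y, tooth between the ears. Grows to 1.15 rad as it opens toward the block's -x; starts open by 0.5 to 1.0. It stays where it is left: pin friction 0.3 N m, some 3 N at the grip.
- clamp_grip (a point): The lever's upright round red grip, 12 mm across, 37 to 76 mm above the desk; this point is on its axis, 66 mm above the desk. With the lever at angle q it stands at (-37 - 105 sin q, 115 - 105 cos q) mm in the block's x, y.
- clamp_cap: The cap to take off: black metal, round, ribbed, 46 mm across, 32 mm high, on the cartridge in the lever's (+65 mm) seat. Origin at the centre of its lower rim, 73 mm above the desk when on; z up its axis. 84 to 168 g. A rubber seal drags a little: 0.1 N m in turning, up to 10 N at the start of the lift.
- cap_top (a point): Centre of that cap's top, 105 mm above the desk when on. Thread: one way the cap stops hard within 0.25 rad (well over 0.4 N m); the other way it turns easily, is free once turned 1.2 rad (until 1.9 rad), and then lifts straight off, clear of the neck after 26 mm. Until then it cannot be lifted. Which way loosens it cannot be seen and differs from run to run.
- spare_cap: The like cap on the other cartridge, in the -65 mm seat; same size and origin. It stays on.
- coffee_mug: White mug with grey dots, 82 mm across, 91 mm high, behind the block to the left; origin under its centre. Bystander.
- bottle_oil: Amber oil bottle with a red spout, 43 mm across, 128 mm high, behind the block to the right; origin under its centre. Bystander.
- tape_meas: Yellow tape measure, 31 x 73 x 58 mm, standing on the desk to the left of the block, nearest to it; origin under its centre. Bystander.
Not all that is in view belongs to the job. Leave any green or purple look-alike of the clamp_cap alone. What is shaped like the spare_cap but purple is not meant.

How it is judged:
By the outcome, as a careful person would: the job done as asked, in the order asked, and still so for the second after the job is handed in, while the arm keeps its last pose, push and grip.
It also fails if it takes over 67 s, if anything falls off the work surface, if the arm or the gripper's body presses on something with over 40 N, if the wrist force passes 120 N, or if a joint passes its speed limit or range.

## Working session

There is one attempt and no reset: what is moved stays moved. The work goes in short steps, Python scripts to look and compute and a tool call to move; the robot and the scene stay as the last step left them, time stands still between calls to the robot, and variables do not carry over. Pictures are saved under pics/ and viewed, at most 10 in all, crops included, and the job is handed in when it is done.

Besides the shell and the picture viewer there is one more tool, called after "Request:" in YAML: its name, and indented under it one key for each argument. arm_command: Moves the arm, as the interface text tells. Its arguments: {"type":"object","properties":{"moves":{"type":"array","items":{"type":"array"}},"grip_force":{"type":"number"}},"required":["moves"]}

```bash
mkdir -p pics; cat > h.py <<'E'
import numpy as np, cv2
from bench import bot
def snap(n,f):
    i=bot.camera_info(n); im,d=bot.get_image(n)
    cv2.imwrite(f'pics/{f}.png',im[:,:,::-1]); np.savez(f'pics/{f}.npz',im=im,d=d,K=i['camera_matrix'],k1=i['k1'],o=i['origin'],R=i['attitude'])
def ray(f,u,v):
    z=np.load(f'pics/{f}.npz'); K=z['K']
    p=cv2.undistortPoints(np.array([[[u,v]]],float),K,np.array([float(z['k1']),0,0,0])) if False else None
    x=(u-K[0,2])/K[0,0]; y=(v-K[1,2])/K[1,1]; a,b=x,y
    for _ in range(20):
        s=1+float(z['k1'])*(a*a+b*b); a,b=x/s,y/s
    return z['o'],np.array(z['R']).reshape(3,3)@np.array([a,-b,-1]),z['d']
def atz(f,u,v,h):
    o,r,_=ray(f,u,v); return o+r*(h-o[2])/r[2]
def atd(f,u,v):
    o,r,d=ray(f,u,v); return o+r*d[int(v),int(u)]
E
python3 - <<'E'
from h import *
snap('scene','s0'); snap('side','d0')
a=cv2.imread('pics/s0.png');b=cv2.imread('pics/d0.png')
print(bot.camera_info('scene'),bot.get_state())
E
```

```text
{'camera_matrix': array([[461.84845484,   0.        , 252.8550394 ],
       [  0.        , 461.84845484, 194.98464415],
       [  0.        ,   0.        ,   1.        ]]), 'k1': -0.1719024683121175, 'origin': array([-0.12931627,  0.93875041,  0.92405607]), 'attitude': array([[-0.78461744,  0.35406825, -0.50893138],
       [-0.61985159, -0.46472005,  0.63231265],
       [-0.01262878,  0.81158546,  0.58409722]])} {'t': 0.1, 'joint_pos': array([-7.61923879e+01,  6.67213616e+00,  8.26315286e+01,  9.14243843e-04,
        9.07561497e+01, -2.16556266e+00]), 'qd': array([-0.09485642, -0.12476534, -0.02169251, -0.13141627,  0.10337134,
       -0.06488686]), 'effort': array([ 1.90605766e-03, -7.33660126e+01, -6.33788395e+01, -5.30500324e-05,
        5.20785019e-03,  5.62879995e-05]), 'eef_pos': array([ 0.18571468, -0.6487978 ,  0.24963127]), 'tool_rot': array([[ 9.61390592e-01,  2.75187346e-01, -2.33659744e-04],
       [ 2.75187440e-01, -9.61390055e-01,  1.01759925e-03],
       [ 5.53922818e-05, -1.04261057e-03, -9.99999455e-01]]), 'force': array([ 0.35540543, -0.07094473,  0.57642764]), 'torque': array([-0.00894306,  0.0013012 , -0.00646094]), 'grip_force': 0.0, 'gripper_width': 0.08561625470049505}
```

View pics/s0.png

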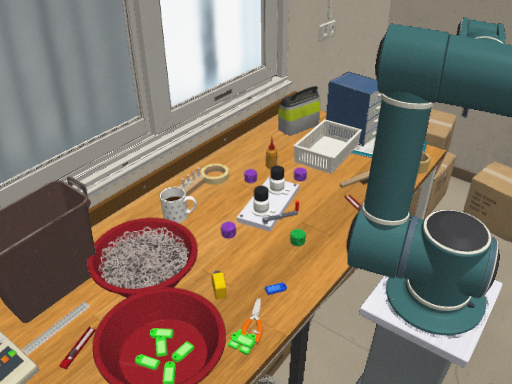

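View pics/d0.png

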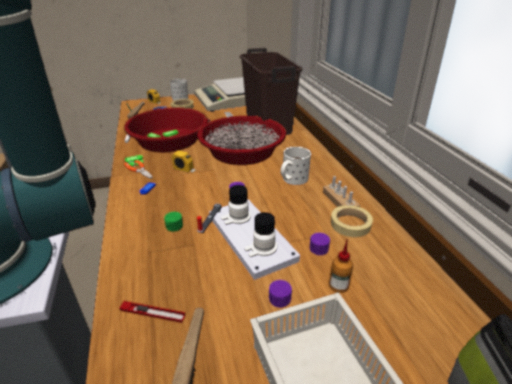

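The scene view shows the block near (268,203), with black caps at (261,193) and (278,173). The red grip is at (297,207), and the purple and green look-alikes stand on the desk. The cap at (261,193) is the one beside the lever's hinge. In the side view, that same cap is at (238,192) and the spare is at (264,220). I'll confirm in one enlarged crop.

```bash
python3 - <<'E'
from h import *
a=cv2.imread('pics/s0.png')[150:250,215:315];b=cv2.imread('pics/d0.png')[170:280,190:300]
b=cv2.resize(b,(400,400),interpolation=2);a=cv2.resize(a,(400,400),interpolation=2)
cv2.imwrite('pics/c0.png',np.hstack([a,b]))
for n,u,v,h in [('s0',261,191,.105),('s0',278,171,.105),('d0',238,189,.105),('d0',263,216,.105),('s0',297,207,.066)]: print(n,u,v,atz(n,u,v,h),atd(n,u,v))
E
```

```text
s0 261 191 [0.57742029 0.02047274 0.105     ] [0.57789905 0.01985067 0.10444515]
s0 278 171 [ 0.60215803 -0.10318946  0.105     ] [ 0.6053029  -0.10766912  0.10147859]
d0 238 189 [0.5876234  0.00812878 0.105     ] [0.58727927 0.0065128  0.10605272]
d0 263 216 [ 0.61529755 -0.11188166  0.105     ] [ 0.61545741 -0.11135124  0.10458557]
s0 297 207 [ 0.47141019 -0.02272373  0.066     ] [ 0.48003288 -0.03652452  0.05368366]
```

View pics/c0.png

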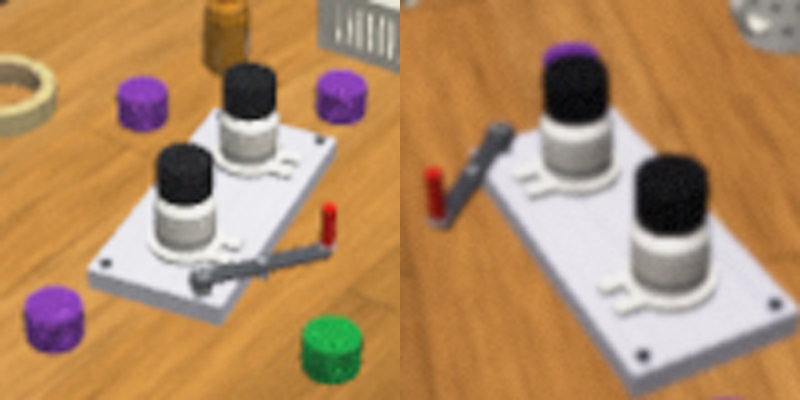

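The crop confirms it: the lever's hinge (crop 205,280) and the "ears" belong to the near cartridge, whose cap top is at scene pixel (261.3,188.8). The red grip top is at (297,202). All the look-alikes are purple or green.

```bash
python3 - <<'E'
from h import *
P={}
for n,u,v,h in [('s0',261.25,189,.105),('s0',277.3,168.7,.105),('d0',238.7,187.8,.105),('d0',264.8,216,.105),('s0',297,202,.076),('d0',198.8,217.5,.076),('s0',265.7,219.7,.041),('d0',217.8,205.6,.041)]: print(n,u,v,atz(n,u,v,h))
E
```

```text
s0 261.25 189 [0.58332326 0.01150646 0.105     ]
s0 277.3 168.7 [ 0.6121759  -0.11315868  0.105     ]
d0 238.7 187.8 [0.5904777  0.01295302 0.105     ]
d0 264.8 216 [ 0.619045   -0.11291153  0.105     ]
s0 297 202 [ 0.47861075 -0.03265935  0.076     ]
d0 198.8 217.5 [ 0.48346913 -0.04158623  0.076     ]
s0 265.7 219.7 [0.5290466  0.06023524 0.041     ]
d0 217.8 205.6 [0.54090554 0.04309462 0.041     ]
```

Request:
arm_command:
  moves:
    - [[0,0,0],-0.14,0.6]
    - [[0,0,0],-0.14,0.6]
    - [[0,0,0],-0.14,0.6]
    - [[0,0,0],-0.14,0.6]
    - [[0,0,0],-0.14,0.6]
    - [[0,0,0],-0.14,0.6]
    - [[0,0,0],-0.14,0.6]
    - [[0,0,0],-0.14,0.6]
  grip_force: 25

```text
t: 0.9
eef_pos: [0.1857, -0.6488, 0.2499]
tool_rot: [[0.165, 0.986, -0.0], [0.986, -0.165, 0.001], [0.001, -0.0, -1.0]]
force: [0.1, -0.8, -0.2]
gripper_width: 0.0339
grip_force: 0.0
```

Request:
arm_command:
  moves:
    - [[3.6,1.02,0],0,0.6]
    - [[3.6,1.02,0],0,0.6]
    - [[3.6,1.02,0],0,0.6]
    - [[3.6,1.02,0],0,0.6]
    - [[3.6,1.02,0],0,0.6]
    - [[3.6,1.02,0],0,0.6]
    - [[3.6,1.02,0],0,0.6]
    - [[3.6,1.02,0],0,0.6]
    - [[3.6,1.02,0],0,0.6]
    - [[3.6,1.02,0],0,0.6]
    - [[3.6,1.02,0],0,0.6]
    - [[3.6,1.02,0],0,0.6]

```text
t: 2.1
eef_pos: [0.3805, -0.2428, 0.2501]
tool_rot: [[0.171, 0.985, -0.0], [0.985, -0.171, 0.0], [0.0, -0.0, -1.0]]
force: [0.7, 0.0, 1.0]
gripper_width: 0.0338
grip_force: 0.0
```

Request:
arm_command:
  moves:
    - [[3.6,1.05,0],0,0.6]
    - [[3.6,1.05,0],0,0.6]
    - [[3.6,1.05,0],0,0.6]
    - [[3.6,1.05,0],0,0.6]
    - [[3.6,1.05,0],0,0.6]
    - [[2,0.6,0],0,0.6]
    - [[0,0,0],0,0.6]
    - [[0,0,0],0,0.6]

```text
t: 2.9
eef_pos: [0.472, -0.0571, 0.25]
tool_rot: [[0.17, 0.985, -0.001], [0.985, -0.17, -0.0], [-0.0, -0.001, -1.0]]
force: [-0.1, 0.7, 0.2]
gripper_width: 0.0342
grip_force: 0.0
```

```bash
python3 - <<'E'
from h import *
snap('wrist','w0')
a=cv2.imread('pics/w0.png'); cv2.imwrite('pics/w0b.png',cv2.resize(a,(800,600)))
E
```

```text
(no output)
```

View pics/w0b.png

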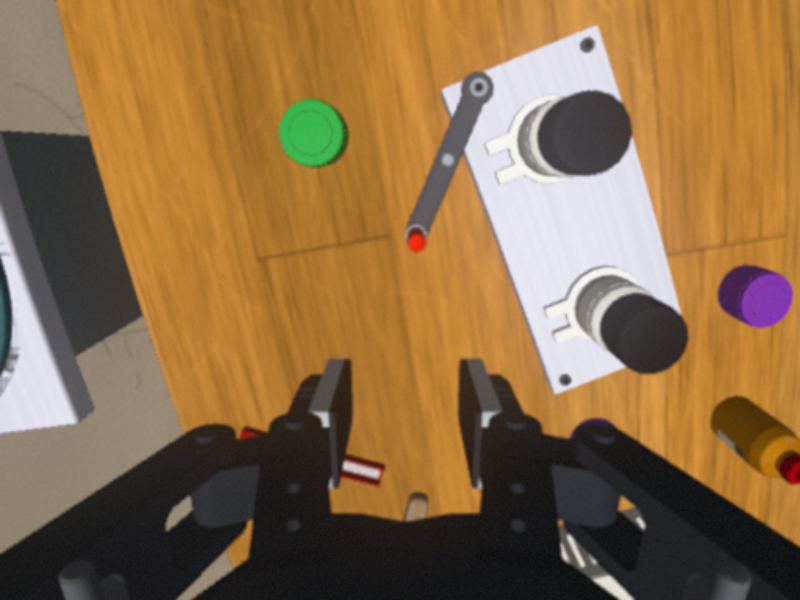

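The wrist view is clear. At 800x600 it shows the grip top at (417,242), the hinge pin at (478,87), the left cap top at (588,133) and the spare cap top at (647,331). Next I fit the block pose from these.

```bash
cat >> h.py <<'E'
E
python3 - <<'E'
from h import *
k=.64
g=atz('w0',417*k,242*k,.076);hi=atz('w0',478*k,87*k,.041);c=atz('w0',588*k,133*k,.105);s=atz('w0',647*k,331*k,.105)
holes=[atz('w0',588*k,45*k,.02),atz('w0',565*k,380*k,.02)]
print(g,hi,c,s,holes)
# fit block pose: hinge,cap,spare, with cams avg
B=np.array([[-.037,.115],[0,.065],[0,-.065]]);W=np.array([hi,c,s])[:,:2]
bm,wm=B.mean(0),W.mean(0);H=(B-bm).T@(W-wm);a=np.arctan2(H[0,1]-H[1,0],H[0,0]+H[1,1])
R=np.array([[np.cos(a),-np.sin(a)],[np.sin(a),np.cos(a)]]);t=wm-R@bm
print('yaw',np.degrees(a),'t',t,'res',W-(B@R.T+t))
hw=R@B[0]+t;l=R.T@(g[:2]-hw);q=np.arctan2(-l[0],-l[1]);print('hinge',hw,'cap',R@B[1]+t,'q',q,'len',np.hypot(*l))
T=np.array(bot.get_state()['tool_rot'])
e=np.array(bot.get_state()['eef_pos']);print('to grip in tool cm',T.T@(np.r_[g[:2],.064]-e)*100)
p=g[:2]
for q2 in np.r_[np.arange(q-.05,0,-.05),0,-.03]:
    n=hw+R@(.105*np.array([-np.sin(q2),-np.cos(q2)]));print(round(q2,2),n.round(4),(T[:2,:2].T@(n-p)*100).round(2));p=n
E
```

```text
[ 0.4836311  -0.03812805  0.076     ] [0.53932677 0.04998603 0.041     ] [0.58447382 0.00984192 0.105     ] [ 0.61209117 -0.10969693  0.105     ] [array([0.62207852, 0.06867371, 0.02      ]), array([ 0.58359848, -0.17782956,  0.02      ])]
yaw 12.84682418480293 t [ 0.59917843 -0.0512545 ] res [[ 0.00179187 -0.002654  ]
 [-0.00025216 -0.00227649]
 [-0.00153971  0.00493049]]
hinge [0.5375349  0.05264004] cap [0.58472598 0.01211841] q 0.7601141515812238 len 0.10556735089718276
to grip in tool cm [ 2.11806635  0.82864392 18.61052115]
0.71 [ 0.4885 -0.0402] [-0.12  0.52]
0.66 [ 0.4932 -0.0425] [-0.15  0.5 ]
0.61 [ 0.498  -0.0446] [-0.12  0.51]
0.56 [ 0.5029 -0.0465] [-0.1   0.52]
0.51 [ 0.5079 -0.0481] [-0.07  0.52]
0.46 [ 0.513  -0.0495] [-0.05  0.52]
0.41 [ 0.5181 -0.0506] [-0.02  0.52]
0.36 [ 0.5233 -0.0514] [0.01 0.52]
0.31 [ 0.5285 -0.052 ] [0.03 0.52]
0.26 [ 0.5338 -0.0523] [0.06 0.52]
0.21 [ 0.539  -0.0523] [0.08 0.52]
0.16 [ 0.5443 -0.0521] [0.11 0.51]
0.11 [ 0.5495 -0.0517] [0.14 0.51]
0.06 [ 0.5547 -0.0509] [0.16 0.5 ]
0.01 [ 0.5598 -0.05  ] [0.19 0.49]
0.0 [ 0.5609 -0.0497] [0.04 0.1 ]
-0.03 [ 0.5639 -0.049 ] [0.13 0.29]
```

Request:
arm_command:
  moves:
    - [[2.1,0.8,2.5],0,0.6]
    - [[0,0,4],0,0.6]
    - [[0,0,4],0,0.6]
    - [[0,0,4],0,0.6]
    - [[0,0,2.5],0,0.6]
    - [[0,0,1.5],0,0.6]
    - [[0,0,0],0,0.6]
    - [[0,0,0],0,1]
    - [[0,0,0],0,1]
    - [[0,0,0],0,1]
    - [[0,0,0],0,1]
    - [[0,0,0],0,1]
  grip_force: 25

```text
t: 4.15
eef_pos: [0.4843, -0.0383, 0.0669]
tool_rot: [[0.171, 0.985, 0.002], [0.985, -0.171, -0.001], [-0.001, 0.002, -1.0]]
force: [-3.3, -5.7, 8.2]
gripper_width: 0.011
grip_force: 25.2
```

Request:
arm_command:
  moves:
    - [[-0.12,0.52,-0.1],0,1]
    - [[-0.15,0.5,0],0,1]
    - [[-0.12,0.51,0],0,1]
    - [[-0.1,0.52,0],0,1]
    - [[-0.07,0.52,0],0,1]
    - [[-0.05,0.52,0],0,1]
    - [[-0.02,0.52,0],0,1]
    - [[0.01,0.52,0],0,1]
    - [[0.03,0.52,0],0,1]

```text
t: 5.05
eef_pos: [0.5288, -0.0519, 0.0669]
tool_rot: [[0.171, 0.985, 0.0], [0.985, -0.171, -0.0], [-0.0, 0.0, -1.0]]
force: [-5.0, -2.5, 2.8]
gripper_width: 0.0114
grip_force: 25.1
```

Request:
arm_command:
  moves:
    - [[0.06,0.52,0],0,1]
    - [[0.08,0.52,0],0,1]
    - [[0.11,0.51,0],0,1]
    - [[0.14,0.51,0],0,1]
    - [[0.16,0.5,0],0,1]
    - [[0,0,0],0,1]

```text
t: 5.65
eef_pos: [0.5557, -0.0506, 0.0668]
tool_rot: [[0.171, 0.985, 0.002], [0.985, -0.171, -0.0], [0.0, 0.002, -1.0]]
force: [2.6, -0.5, 3.6]
gripper_width: 0.0112
grip_force: 25.2
```

Request:
arm_command:
  moves:
    - [[0.1,0.25,0],0,1]
    - [[0.1,0.25,0],0,1]
    - [[0,0,0],0,1]

```text
t: 5.95
eef_pos: [0.5604, -0.0496, 0.0667]
tool_rot: [[0.171, 0.985, 0.001], [0.985, -0.171, -0.0], [-0.0, 0.001, -1.0]]
force: [-0.8, -0.8, 6.3]
gripper_width: 0.0113
grip_force: 25.3
```

Still moving freely with no contact with the stop, so I'll edge on until it resists.

Request:
arm_command:
  moves:
    - [[0.05,0.15,0],0,1]
    - [[0.05,0.15,0],0,1]
    - [[0,0,0],0,1]

```text
t: 6.25
eef_pos: [0.5632, -0.0491, 0.0666]
tool_rot: [[0.171, 0.985, 0.0], [0.985, -0.171, -0.0], [-0.0, 0.0, -1.0]]
force: [-3.1, -1.5, 7.0]
gripper_width: 0.0112
grip_force: 25.5
```

Request:
arm_command:
  moves:
    - [[0.05,0.2,0],0,1]
    - [[0,0,0],0,1]

```text
t: 6.45
eef_pos: [0.5637, -0.0492, 0.0665]
tool_rot: [[0.171, 0.985, -0.004], [0.985, -0.171, -0.0], [-0.001, -0.004, -1.0]]
force: [-20.9, -3.2, 15.1]
gripper_width: 0.0107
grip_force: 26.8
```

Request:
arm_command:
  moves:
    - [[0.05,0.2,0],0,1]
    - [[0,0,0],0,1]

```text
t: 6.65
eef_pos: [0.5641, -0.0491, 0.0662]
tool_rot: [[0.171, 0.985, -0.009], [0.985, -0.171, -0.001], [-0.002, -0.008, -1.0]]
force: [-39.0, -4.5, 25.2]
gripper_width: 0.011
grip_force: 28.8
```

At the hard stop (39 N). I'll release the push, open and rise.

Request:
arm_command:
  moves:
    - [[-0.05,-0.3,0],0,1]
    - [[0,0,0],0,0.6]
    - [[0,0,0],0,0.6]
    - [[0,0,0],0,0.6]
    - [[0,0,-3],0,0.6]
    - [[0,0,-4],0,0.6]
    - [[0,0,-5],0,0.3]
    - [[0,0,-5],0,0]
    - [[-3,0,0],0,0]
    - [[0,0,0],0,0]

```text
t: 7.65
eef_pos: [0.5592, -0.0801, 0.2378]
tool_rot: [[0.172, 0.985, 0.003], [0.985, -0.172, -0.001], [-0.001, 0.003, -1.0]]
force: [-0.4, 0.4, -0.6]
gripper_width: 0.085
grip_force: 0.0
```

```bash
python3 - <<'E'
from h import *
snap('wrist','w1')
a=cv2.imread('pics/w1.png'); cv2.imwrite('pics/w1b.png',cv2.resize(a,(800,600)))
E
```

```text
(no output)
```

View pics/w1b.png

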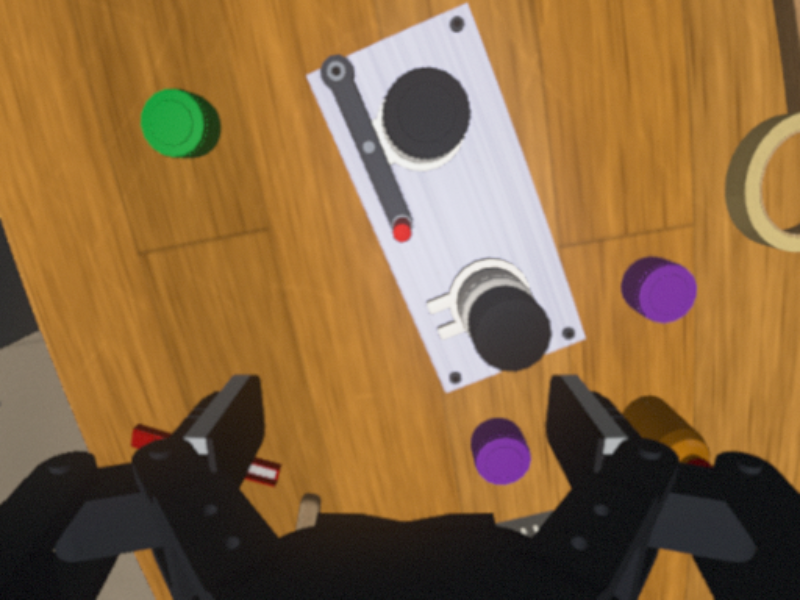

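The lever is shut, lying parallel to the block's front edge with the grip top at (402,232). The target cap's top centre is at (427,113). I'll locate the cap and correct it against the grip position the arm measured.

```bash
python3 - <<'E'
from h import *
k=.64
g=atz('w1',402*k,231.5*k,.076);c=atz('w1',427*k,113*k,.105);hi=atz('w1',337*k,71*k,.041)
print(g,c,hi,c-g,hi-g)
s=bot.get_state();T=np.array(s['tool_rot']);e=np.array(s['eef_pos'])
y=np.radians(12.85);R=np.array([[np.cos(y),-np.sin(y)],[np.sin(y),np.cos(y)]])
print('from grip',np.array([.5637,-.0491])+R@[.037,.055])
for p in [c[:2],np.array([.5637,-.0491])+R@[.037,.055]]: print(T.T@(np.r_[p,.092]-e)*100)
E
```

```text
[ 0.56359825 -0.05163478  0.076     ] [0.58717534 0.00933198 0.105     ] [0.54032479 0.04958857 0.041     ] [0.02357708 0.06096676 0.029     ] [-0.02327346  0.10122335 -0.035     ]
from grip [0.58754139 0.01275134]
[ 9.19631889  1.2469911  14.44691201]
[ 9.53944306  1.22405834 14.44690653]
```

Request:
arm_command:
  moves:
    - [[4,0.5,0],0,0]
    - [[4,0.5,0],0,0]
    - [[1.45,0.25,2],0,0]
    - [[0,0,4],0,0]
    - [[0,0,4],0,0]
    - [[0,0,3],0,0]
    - [[0,0,1.7],0,0]
    - [[0,0,0],0,0]
    - [[0,0,0],0,1]
    - [[0,0,0],0,1]
    - [[0,0,0],0,1]
    - [[0,0,0],0,1]
  grip_force: 60

```text
t: 8.9
eef_pos: [0.5878, 0.0127, 0.091]
tool_rot: [[0.171, 0.985, 0.001], [0.985, -0.171, 0.0], [0.0, 0.001, -1.0]]
force: [-5.5, 0.7, 8.2]
gripper_width: 0.0452
grip_force: 59.9
```

Request:
arm_command:
  moves:
    - [[0,0,0],0,1]
    - [[0,0,0],0,1]

```text
t: 9.1
eef_pos: [0.5877, 0.0127, 0.091]
tool_rot: [[0.171, 0.985, 0.001], [0.985, -0.171, 0.0], [0.0, 0.001, -1.0]]
force: [-4.6, 0.3, 7.2]
gripper_width: 0.0443
grip_force: 59.9
```

```bash
python3 - <<'E'
from h import *
s=bot.get_state();print(s['force'],s['torque'],s['joint_pos'],s['gripper_width'],s['eef_pos'])
E
```

```text
[-4.61967954  0.31489777  7.19504806] [0.10465103 0.86727803 0.01454653] [-1.25137543e+00  9.16179014e-01  1.03720320e+02  1.15881090e-02
  7.52837750e+01  8.60545877e+00] 0.04426649900353357 [0.58774674 0.01272025 0.09104208]
```

Gripped at 45 mm, which matches the cap. I'll try the first direction in small turns.

Request:
arm_command:
  moves:
    - [[0,0,0],0.06,1]
    - [[0,0,0],0.06,1]
    - [[0,0,0],0,1]

```text
t: 9.4
eef_pos: [0.5879, 0.0127, 0.0908]
tool_rot: [[0.289, 0.957, 0.002], [0.957, -0.289, 0.0], [0.001, 0.002, -1.0]]
force: [-1.5, 0.6, 6.8]
gripper_width: 0.0447
grip_force: 62.1
```

```bash
cat > st.py <<'E'
from h import *
s=bot.get_state();print(s['t'],s['force'].round(1),s['torque'].round(2),s['joint_pos'].round(2),s['gripper_width'],s['eef_pos'].round(4),np.degrees(np.arctan2(s['tool_rot'][1][1],s['tool_rot'][0][1])))
E
python3 st.py
```

```text
9.4 [-1.5  0.6  6.8] [ 0.17  0.35 -0.05] [-1.2500e+00  9.4000e-01  1.0373e+02  1.0000e-02  7.5230e+01  1.5540e+01] 0.04470104664964476 [0.5879 0.0127 0.0908] -16.800092732917438
```

Request:
arm_command:
  moves:
    - [[0,0,0],0.06,1]
    - [[0,0,0],0.04,1]
    - [[0,0,0],0,1]

```text
t: 9.7
eef_pos: [0.5881, 0.0126, 0.0908]
tool_rot: [[0.382, 0.924, 0.002], [0.924, -0.382, -0.0], [0.001, 0.002, -1.0]]
force: [-0.4, 0.5, 6.1]
gripper_width: 0.0445
grip_force: 61.9
```

```bash
python3 st.py
```

```text
9.7 [-0.4  0.5  6.1] [-0.04  0.07 -0.  ] [ -1.25   0.94 103.72   0.    75.21  21.19] 0.04454762368890178 [0.5881 0.0126 0.0908] -22.447441731651328
```

Request:
arm_command:
  moves:
    - [[0,0,0],0.04,1]
    - [[0,0,0],0.04,1]
    - [[0,0,0],0,1]

```text
t: 10.0
eef_pos: [0.5882, 0.0126, 0.0908]
tool_rot: [[0.454, 0.891, 0.003], [0.891, -0.454, -0.0], [0.001, 0.002, -1.0]]
force: [1.4, 0.7, 5.9]
gripper_width: 0.0446
grip_force: 61.8
```

```bash
python3 st.py
```

```text
10.0 [1.4 0.7 5.9] [-0.01 -0.19 -0.01] [ -1.26   0.95 103.71  -0.    75.19  25.77] 0.04464466796129908 [0.5882 0.0126 0.0908] -27.029667404436747
```

There was no stop over 0.30 rad this way. To be sure, I'll go back and feel the other direction.

Request:
arm_command:
  moves:
    - [[0,0,0],-0.1,1]
    - [[0,0,0],-0.1,1]
    - [[0,0,0],-0.1,1]
    - [[0,0,0],-0.05,1]
    - [[0,0,0],-0.03,1]

```text
t: 10.5
eef_pos: [0.5878, 0.0126, 0.0908]
tool_rot: [[0.088, 0.996, 0.001], [0.996, -0.088, -0.0], [0.0, 0.001, -1.0]]
force: [-4.7, -0.9, 9.1]
gripper_width: 0.0446
grip_force: 62.3
```

```bash
python3 st.py
```

```text
10.5 [-4.7 -0.9  9.1] [-0.04  0.76 -0.2 ] [ -1.26   0.93 103.73  -0.    75.26   3.8 ] 0.04458322725534587 [0.5878 0.0126 0.0908] -5.060439536766033
```

Request:
arm_command:
  moves:
    - [[0,0,0],-0.05,1]
    - [[0,0,0],-0.03,1]

```text
t: 10.7
eef_pos: [0.5877, 0.0125, 0.0908]
tool_rot: [[0.009, 1.0, 0.001], [1.0, -0.009, -0.0], [-0.0, 0.001, -1.0]]
force: [-6.2, -2.1, 10.1]
gripper_width: 0.0444
grip_force: 62.5
```

```bash
python3 st.py
```

```text
10.7 [-6.2 -2.1 10.1] [-0.29  1.02 -0.32] [-1.2600e+00  9.3000e-01  1.0373e+02 -2.0000e-02  7.5280e+01 -7.6000e-01] 0.044445972122113535 [0.5877 0.0125 0.0908] -0.49553911975072057
```

Request:
arm_command:
  moves:
    - [[0,0,0],-0.04,1]
    - [[0,0,0],-0.04,1]

```text
t: 10.9
eef_pos: [0.5876, 0.0127, 0.0908]
tool_rot: [[-0.071, 0.998, 0.001], [0.998, 0.071, 0.0], [0.0, 0.001, -1.0]]
force: [-7.0, 4.2, 11.5]
gripper_width: 0.0446
grip_force: 62.6
```

```bash
python3 st.py
```

```text
10.9 [-7.   4.2 11.5] [ 0.56  1.34 -0.84] [-1.2600e+00  9.3000e-01  1.0373e+02  2.0000e-02  7.5300e+01 -5.3100e+00] 0.044562256509459997 [0.5876 0.0127 0.0908] 4.047023082398594
```

The other way stops hard: 0.84 N·m at about −0.24 rad. So a positive tool turn loosens the cap, and I'll unscrew about 1.45 rad past the start.

Request:
arm_command:
  moves:
    - [[0,0,0],0.14,1]
    - [[0,0,0],0.14,1]
    - [[0,0,0],0.14,1]
    - [[0,0,0],0.14,1]
    - [[0,0,0],0.14,1]
    - [[0,0,0],0.14,1]
    - [[0,0,0],0.14,1]
    - [[0,0,0],0.14,1]
    - [[0,0,0],0.14,1]
    - [[0,0,0],0.14,1]
    - [[0,0,0],0.14,1]
    - [[0,0,0],0.14,1]

```text
t: 12.1
eef_pos: [0.5886, 0.012, 0.0912]
tool_rot: [[0.999, -0.045, 0.004], [-0.045, -0.999, -0.001], [0.004, 0.001, -1.0]]
force: [1.5, -6.7, 8.5]
gripper_width: 0.0449
grip_force: 62.1
```

```bash
python3 st.py
```

```text
12.1 [ 1.5 -6.7  8.5] [-1.03 -0.26  0.19] [-1.2800e+00  9.4000e-01  1.0368e+02 -8.0000e-02  7.5180e+01  9.1330e+01] 0.04487828934632139 [0.5886 0.012  0.0912] -92.59456783415519
```

Low torque throughout. Next a gentle lift to check that it's free.

Request:
arm_command:
  moves:
    - [[0,0,-0.3],0,1]
    - [[0,0,-0.3],0,1]
    - [[0,0,-0.3],0,1]
    - [[0,0,0],0,1]

```text
t: 12.5
eef_pos: [0.5875, 0.0128, 0.0986]
tool_rot: [[0.999, -0.039, 0.0], [-0.039, -0.999, 0.0], [0.0, -0.0, -1.0]]
force: [0.4, -0.8, -4.1]
gripper_width: 0.0443
grip_force: 63.1
```

Request:
arm_command:
  moves:
    - [[0,0,-0.6],0,1]
    - [[0,0,-1],0,1]
    - [[0,0,-1],0,1]
    - [[0,0,-1],0,1]
    - [[0,0,-1.5],0,1]
    - [[0,0,-1.5],0,1]
    - [[0,0,-1.5],0,1]
    - [[0,0,-0.6],0,1]
    - [[0,0,0],0,1]
    - [[0,0,0],0,1]

```text
t: 13.5
eef_pos: [0.5873, 0.0127, 0.1848]
tool_rot: [[0.999, -0.041, -0.001], [-0.041, -0.999, 0.0], [-0.001, 0.0, -1.0]]
force: [-0.1, 0.4, -1.5]
gripper_width: 0.0446
grip_force: 63.4
```

```bash
python3 - <<'E'
from h import *
snap('scene','s1');snap('side','d1')
a=cv2.imread('pics/s1.png')[140:240,210:310];b=cv2.imread('pics/d1.png')[130:260,170:300]
cv2.imwrite('pics/c1.png',np.hstack([cv2.resize(x,(400,400),interpolation=2) for x in (a,b)]))
E
python3 st.py
```

```text
13.6 [ 0.1 -0.7 -1.8] [ 0.02 -0.01 -0.01] [-1.25 -2.78 98.39  0.   84.46 91.11] 0.04463813514300129 [0.5871 0.0127 0.1844] -92.36130976489513
```

View pics/c1.png

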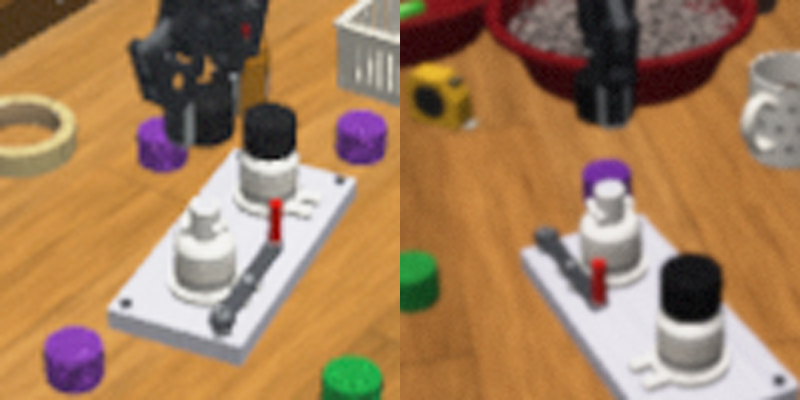

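The cap is off and held upright above the bare neck, about 9 cm up. The cartridge stayed in its seat, the lever is shut and the spare cap is still on.

```bash
python3 -c "
from bench import bot
print(bot.finish_job())"
```

```text
the job is handed in; nothing more can be done
None
```

The job is handed in: the lever is shut against its stop, and the cap loosened clockwise seen from above (left-hand thread) and is held upright about 9 cm above where it sat, straight over its cartridge.

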